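# Shut the thread canister: lid on, bail up and over the hook

### The job

Shut the waxed-thread canister tight: set its lid level on the mouth with the hook's ramp facing the side where the wire bail lies flat, then swing the bail up and press it over the hook's nose until it drops in and holds the lid down by itself. The thin tongue behind the hook bends if the bail is pressed against it, so stop as soon as the bail has dropped in, then let go; leave the other things on the bench where they are.

Things in the scene. Friction and masses are not known exactly. Their poses are not given: they have to be found in the camera images.
- canister: blue metal can, 90 mm across, fixed to the bench by a 112 mm foot plate; origin at the centre of its underside on the bench, z up; its wire bail lies flat towards its own -x side. The rim is 99 mm high, the bore 83 mm across. A spool stands inside, 56 mm high.
- mouth (a point): centre of the can's mouth in the plane of the top of its black rubber gasket, 107 mm over the bench; axes as the canister's. The gasket (82 mm clear inside) stands 8 mm over the rim and yields straight down like a spring: about 5 N to begin with, then 1.4 N more per mm, up to 10 mm.
- bail (a joint): angle of the steel wire bail about its pivots, which lie on the can's y axis (x = 0) 33.5 mm over the bench: 0 lying level towards the can's -x side, growing as it rises, pi/2 upright; hooked, 1.44 to 1.70 according to the hook's setting. It stays where it is left (stiff pivots: about 1 N at the bar). Side arms at y = +-54 mm of the can.
- bail_bar (a point): middle of the bail's cross-bar, on the wire's centre line, 105 mm from the pivots; y axis along the bar, parallel to the can's y. Polished 5 mm wire, bare within 15 mm of the middle where the hook takes it; on each side a red plastic grip sleeve, 12 mm thick, turns freely on it, 15 to 43 mm from the middle (centre 29 mm): grip or push the bail there.
- lid: loose lid, about 0.25 kg; origin at the centre of its underside. A blue plug 79 mm across, 10 mm deep, chamfered, under a flange 94 mm across, 5 mm thick, that rests on the gasket; a polished steel hook stands on the flange. x points from the hook's ramp to its backstop: the ramp must face the can's -x side, so the lid's x goes along the can's x.
- lid_grip (a point): point on the lid's axis, 27 mm over its underside, 12 mm over the flange's top, half-way up the hook's web, which is the lid's handle: 12 mm wide in y, over 20 mm long in x, from 4 to 26 mm over the flange; below that the hook's foot plate is 34 mm wide. Axes as the lid's; 17 mm over the mouth when the lid just rests on the gasket.
- hook_nominal (a point): point on the lid's axis 26 mm over the flange's top, level with the hook's throat floor. The hook is screwed on through slots: its throat lies anywhere from 12 mm to -x to 12 mm to +x of this point, fixed in each run; that setting is not measured. From -x: 28 degree ramp; nose 4 mm before the throat, 3 mm above its floor; throat (1 mm play); thin tongue, 10 mm high, that bends above 12 N.
- lid_top (a point): centre of the flange's top. An upright bail's bar lies about 2 mm too low for the throat of a lid that just rests, so hooked it holds the lid 1 to 3 mm down. To pass the nose the lid gives 5 mm: the push along the bar's path climbs by 6 to 15 N over some 15 mm, then falls sharply and the lid springs up 3 mm; the tongue is then 1 to 5 mm of travel away. Bail on lid over 45 N bends the hook.
- tape_mid (a point): roll of masking tape, 100 mm across, 25 mm high, leave alone; its centre
- red_spool_mid (a point): red thread spool, 42 mm across, 50 mm high, leave alone; its centre
- white_spool_mid (a point): white thread spool, 45 mm across, 55 mm high, leave alone; its centre
- cork_mid (a point): cork block 85x55x30 mm, leave alone; its centre
- oilstone_mid (a point): grey and red sharpening stone 50x150x25 mm, leave alone; its centre

How it is judged:
By the outcome, as a careful person would: the job done as asked, in the order asked, and still so for the second after the job is handed in, with the robot touching nothing.
It also fails if it takes over 72 s, if anything falls off the work surface, if the arm or the gripper's body presses on something with over 40 N, if the wrist force passes 120 N, or if a joint passes its speed limit or range.

### The arm

A 6-joint arm with a two-finger parallel gripper is mounted at the origin on a cart in front of the work surface, level with it; the furniture and walls round the work are solid. World frame = base frame: x ahead of the robot, y to its left, z up, the work surface at z = 0. Lengths are in m, angles in rad, forces in N, time in s.
With the tool pointing down it reaches from about 0.375 to 0.975 m from the base axis. Payload 3.8 kg.
Tool frame: the origin (TCP) lies midway between the tips of the shut fingers; the grasp point (between the pads) lies 19 mm behind it; z points along the fingers, y is the line along which they close (so a half turn about z gives the same grasp; the last joint's range is limited). The gripper opens to 85 mm and grips with 20 to 120 N. Pads are 22 mm wide; open, the fingers measure 114 mm over their backs; the gripper's body (76 mm by 85 mm) begins 54 mm behind the grasp point. The pads swing forward as they close: fully open they stand 13 mm farther back than shut.
Start: joints at [-1.194, 0.264, 1.604, -0, 1.274, -0.037], TCP at [0.271, -0.618, 0.231] pointing down, gripper open.
Joint ranges: [-2.63, 2.63], [-0.94, 2.18], [0.31, 2.57], [-1.31, 4.45], [0, 2.66], [-2.55, 2.55]. Speed limits (rad/s): [2.57, 2.57, 3.14, 3.14, 3.14, 3.14].

### API

Orientations are given as a rotation vector (axis times angle).
In Python, from plant import state, grab_frame, camera_info, finish_job gives the robot as it stands.
- The arm moves only by the tool arm_command, never from a script. Its argument "moves" is text: rows parted by semicolons, each of 7 numbers parted by spaces: the turn, a rotation vector about the tool's x, y, z in units of 5 degrees (1.0 is 5 degrees), then the shift along the tool's x, y, z in units of 60 mm (1.0 is 60 mm), then the closure, from 0 (fully open) to 1 (shut). A call has 1 to 10 rows; each row is the pose to reach, as a shift and turn from the pose commanded when the call began, along the tool's axes at that moment; what a row does not reach only later rows make up. A row lasts 1/8 s, in which the tool goes at most 62.5 mm and 10.7 degrees, less where a joint would pass 70% of its speed; a pose out of reach is approached as far as the arm can. A call with a gripper value outside its range is refused whole. The fingers move at their own pace and stop on an object; "newtons" is the grip in N (left out, the last holds). Time passes only in rows, so rows that repeat a pose let the fingers close. It gives the time, the measured TCP pose, the force, the opening and the grip force at its end, in the units of the state.
- state(): the state, without advancing time (a new reading comes with each control period).
- grab_frame(name): name is "scene" or "top" or "wrist"; returns (picture, depth): 400x640x3 uint8, blue, green, red; 400x640 float32, m along the optical axis (not along the pixel's ray), 0 where there is no reading.
- camera_info(name): a dict with "fx", "fy", "cx", "cy" (pixels), "T" (4x4, takes a point from camera to world coordinates). Camera axes: x right, y down, z forward; pixel columns grow to the right and rows downward; lengths in m; the calibration is good to about 2 mm. A picture is of the moment at which its call begins: read the wrist's pose just before it. camera_info takes no time and is no camera call; for the wrist camera it gives the pose at the moment of the call.
- finish_job(): hands the job in; it is judged then, once.
The state is a dict: "time_s": time; "q": joint angles; "joint_vel": joint speeds; "joint_efforts": joint torques, N m; "tool_pos": TCP position; "eef_rot": TCP orientation; "contact_force": force on the tool from outside, world axes, zero at the start; "ft_torque": the same for the moment, N m; "grip_width": opening from 0.0 (shut) to 1.0 (fully open); "grip_force": force on a finger pad.
Only numpy, scipy, OpenCV 4.12 (cv2) and the standard library are available. Lean on these libraries where they do the work, as an engineer would, in place of code of your own. Each camera call takes 0.05 s, during which the arm holds its last target. There are 200 camera calls.

## Working session

There is one attempt and no reset: what is moved stays moved. The work goes in short steps, Python scripts to look and compute and a tool call to move; the robot and the scene stay as the last step left them, time stands still between calls to the robot, and variables do not carry over. Pictures are saved under pics/ and viewed, at most 10 in all, crops included, and the job is handed in when it is done.

Besides the shell and the picture viewer there is one more tool, called after ">>>" as a command line: name --argument value ..., lists and objects as JSON in quotes. arm_command: Moves the arm, as the interface text tells. Its arguments: {"type":"object","properties":{"moves":{"type":"string"},"newtons":{"type":"number"}},"required":["moves"]}

```bash
ls; mkdir -p pics
python3 - <<'E'
from plant import *
import cv2,numpy as np
s=state();print(s)
for n in("scene","top"):
    p,d=grab_frame(n);cv2.imwrite(f"pics/{n}0.png",p);np.save(f"{n}0.npy",d);c=camera_info(n);print(n,c)
E
```

```text
pics
{'time_s': 0.0, 'q': array([-1.19393118e+00,  2.64776383e-01,  1.60537455e+00,  1.77641229e-05,
        1.27368447e+00, -3.68920758e-02]), 'joint_vel': array([ 1.14181155e-03,  1.09341644e-04, -7.92154043e-04,  1.00047778e-03,
       -3.82652580e-04, -2.54299648e-05]), 'joint_efforts': array([-3.78703204e-03, -5.15123677e+01, -3.67314613e+01, -5.08823405e-05,
        1.31854636e-02,  3.71919540e-06]), 'tool_pos': array([ 0.27112655, -0.61736189,  0.22994606]), 'eef_rot': array([-3.07243948e+00, -6.44839556e-01,  5.69278562e-04]), 'contact_force': array([-0.23044383,  0.44442293,  0.54311294]), 'ft_torque': array([-0.03967583,  0.0267103 , -0.02086272]), 'grip_force': 0.0, 'grip_width': 1.0024792634316484}
scene {'fx': 430.30616367574993, 'fy': 430.30616367574993, 'cx': 319.03032314971824, 'cy': 199.85235596556262, 'T': array([[-0.90120953, -0.32293331,  0.28902501,  0.31021767],
       [-0.43334519,  0.68035463, -0.59104105,  0.82236582],
       [-0.00577266, -0.65789943, -0.75308367,  0.81529298],
       [ 0.        ,  0.        ,  0.        ,  1.        ]])}
top {'fx': 519.85540491436, 'fy': 519.85540491436, 'cx': 303.0791360900728, 'cy': 198.10867313923262, 'T': array([[ 0.01914235, -0.98008292,  0.19766395,  0.37814213],
       [-0.99965637, -0.02230272, -0.01377459,  0.27894952],
       [ 0.01790869, -0.19733235, -0.98017306,  1.15738444],
       [ 0.        ,  0.        ,  0.        ,  1.        ]])}
```

View pics/top0.png

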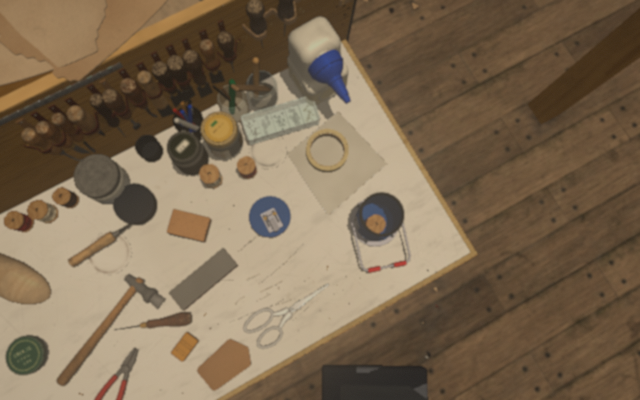

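View pics/scene0.png

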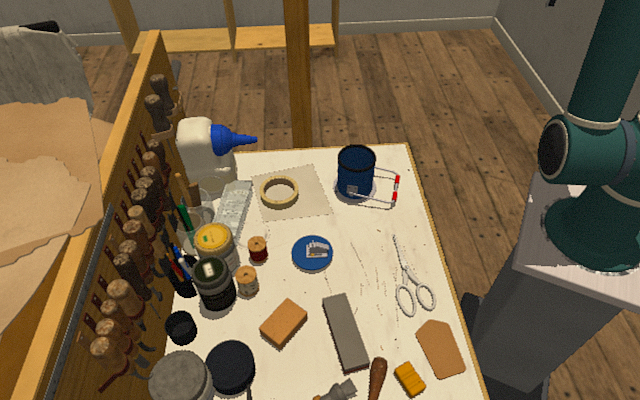

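The top view shows the can at about (380,216), with the red sleeves of the flat bail at about (375,269) and (400,264). The lid lies with its hook up at about (270,217). The scene view has the same can at (356,170) and lid at (312,253).

```bash
cat > h.py <<'E'
import numpy as np,cv2
from plant import *
def pts(d,c):
    v,u=np.mgrid[:400,:640]
    P=np.stack([(u-c['cx'])/c['fx']*d,(v-c['cy'])/c['fy']*d,d],-1)
    return P@c['T'][:3,:3].T+c['T'][:3,3]
def circ(xy):
    A=np.c_[2*xy,np.ones(len(xy))];s=np.linalg.lstsq(A,(xy**2).sum(1),rcond=None)[0]
    return s[:2],np.sqrt(s[2]+s[:2]@s[:2])
E
python3 - <<'E'
from h import *
for n in("top","scene"):
    p=cv2.imread(f"pics/{n}0.png").astype(int);d=np.load(f"{n}0.npy");W=pts(d,camera_info(n))
    b,g,r=p[...,0],p[...,1],p[...,2];z=W[...,2]
    box=np.zeros((400,640),bool)
    (uc,vc),(ul,vl)={"top":((382,225),(270,217)),"scene":((365,175),(312,253))}[n]
    bc=box.copy();bc[vc-50:vc+60,uc-50:uc+50]=1
    bl=box.copy();bl[vl-35:vl+35,ul-35:ul+35]=1
    red=bc&(r>130)&(g<80)&(b<90)&(d>0)
    P=W[red].astype(np.float32)
    _,lab,cen=cv2.kmeans(P,2,None,(3,50,1e-6),5,cv2.KMEANS_PP_CENTERS)
    print(n,"sleeves",cen.round(4),np.bincount(lab.ravel()))
    m=bc&(z>.097)&(z<.118)&(d>0);Q=W[m][:,:2]
    (c,R)=cv2.minEnclosingCircle(Q.astype(np.float32));print("can top",m.sum(),np.round(c,4),R,np.median(W[m][:,2]), np.median(Q,0))
    lidm=bl&(b>r+30)&(d>0)&(z>.003)
    L=W[lidm];c,R=cv2.minEnclosingCircle(L[:,:2].astype(np.float32));print("lid",lidm.sum(),np.round(c,4),R,np.median(L[:,2]),L[:,:2].mean(0))
    hk=bl&(z>.024)&(d>0);H=W[hk];print("hook",hk.sum(),H.mean(0).round(4),H[:,2].max())
    if len(H)>5:
        w,v=np.linalg.eigh(np.cov(H[:,:2].T));print(w**.5,v[:,1])
    crop=cv2.imread(f"pics/{n}0.png")[vl-35:vl+35,ul-40:ul+40];crop2=cv2.imread(f"pics/{n}0.png")[vc-60:vc+55,uc-50:uc+50]
    a=cv2.resize(crop,(390,341),interpolation=2);e=cv2.resize(crop2,(400,460),interpolation=2)
    o=np.zeros((460,790,3),np.uint8);o[:341,:390]=a;o[:,390:]=e;cv2.imwrite(f"pics/{n}crop.png",o)
E
```

```text
top sleeves [[0.4533 0.1073 0.0257]
 [0.4664 0.0512 0.026 ]] [32 34]
can top 386 [0.5612 0.1009] 0.04702570289373398 0.10581854156622117 [0.56184425 0.09913775]
lid 489 [0.5659 0.3375] 0.04288230463862419 0.014109729532531867 [0.56666959 0.34009695]
hook 118 [0.5511 0.3284 0.0383] 0.05175026433055985
[0.00379924 0.01219318] [-0.88076969 -0.47354488]
scene sleeves [[0.4654 0.0533 0.0263]
 [0.4525 0.1106 0.0266]] [29 32]
can top 361 [0.5609 0.1032] 0.04770044982433319 0.10548790411443798 [0.55892018 0.1028363 ]
lid 775 [0.5652 0.3402] 0.04683918133378029 0.01521302624575227 [0.56771833 0.34593649]
hook 158 [0.5526 0.334  0.0366] 0.05226610361656192
[0.00408446 0.01153131] [-0.85647296 -0.51619189]
```

View pics/scenecrop.png

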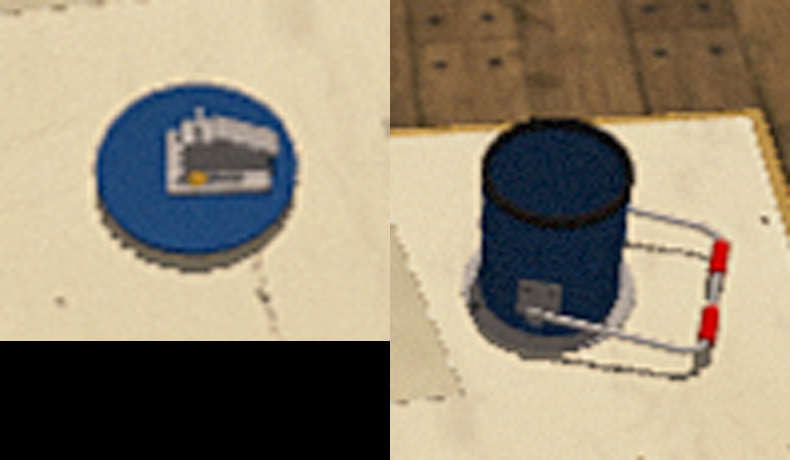

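The lid's ramp runs down to the right in the scene crop, towards the robot, and its tongue stands at the left. So the lid's x has a yaw of about 30°. The can's yaw is about 12.7°, with the bail towards the robot.

```bash
cat >> h.py <<'E'
from scipy.spatial.transform import Rotation as Ro
def down(yaw): # tool x at yaw (deg), z down
    return Ro.from_euler('z',yaw,degrees=True)*Ro.from_euler('x',180,degrees=True)
def rel(p,R):
    s=state();R0=Ro.from_rotvec(s['eef_rot'])
    print("turn",(np.degrees((R0.inv()*R).as_rotvec())/5).round(2),"shift",(R0.inv().apply(np.array(p)-s['tool_pos'])/.06).round(3),"t",s['time_s'])
E
python3 -c "
from h import *
rel((.54,.32,.24),down(30))
c=camera_info('wrist');s=state();R0=Ro.from_rotvec(s['eef_rot']);T=c['T'];print(R0.inv().apply(T[:3,3]-s['tool_pos']),(R0.inv()*Ro.from_matrix(T[:3,:3])).as_matrix().round(3))"
```

```text
turn [-0.02 -0.   -1.26] shift [ 10.384 -12.504  -0.139] t 0.1
[ 0.07230944  0.0007307  -0.14179499] [[ 0.    -0.959 -0.283]
 [ 1.     0.    -0.   ]
 [ 0.    -0.283  0.959]]
```

>>> arm_command --moves "0 0 -1.26 10.38 -12.5 -0.14 0; 0 0 -1.26 10.38 -12.5 -0.14 0; 0 0 -1.26 10.38 -12.5 -0.14 0; 0 0 -1.26 10.38 -12.5 -0.14 0; 0 0 -1.26 10.38 -12.5 -0.14 0; 0 0 -1.26 10.38 -12.5 -0.14 0; 0 0 -1.26 10.38 -12.5 -0.14 0; 0 0 -1.26 10.38 -12.5 -0.14 0; 0 0 -1.26 10.38 -12.5 -0.14 0; 0 0 -1.26 10.38 -12.5 -0.14 0"

```text
time_s: 1.35
tool_pos: [0.4436, -0.0152, 0.2366]
eef_rot: [3.034, 0.813, 0.001]
contact_force: [1.1, -0.4, 0.8]
grip_width: 1.001
grip_force: 0.0
```

```bash
python3 -c "
from h import *
rel((.54,.32,.24),down(30));print(state()['tool_pos'])"
```

```text
turn [ 0. -0.  0.] shift [ 4.186 -4.035 -0.057] t 1.35
[ 0.44358849 -0.01524279  0.2365796 ]
```

>>> arm_command --moves "0 0 0 4 -3.85 0 0; 0 0 0 4 -3.85 0 0; 0 0 0 4 -3.85 0 0; 0 0 0 4 -3.85 0 0; 0 0 0 4 -3.85 0 0; 0 0 0 4 -3.85 0 0; 0 0 0 4 -3.85 0 0; 0 0 0 4 -3.85 0 0; 0 0 0 4 -3.85 0 0"

```text
time_s: 2.48
tool_pos: [0.5358, 0.3011, 0.2368]
eef_rot: [3.035, 0.811, -0.0]
contact_force: [0.4, -0.1, 0.3]
grip_width: 0.993
grip_force: 0.0
```

Run:
```python
from h import *
c=camera_info('wrist');s=state();p,d=grab_frame('wrist');cv2.imwrite('pics/w1.png',p)
np.savez('w1.npz',p=p,d=d,T=c['T']);print(s['tool_pos'],c['fx'])
W=pts(d,c);z=W[...,2];b,r=p[...,0].astype(int),p[...,2].astype(int)
m=(d>0)&(z>.009)&(z<.06)&(np.hypot(W[...,0]-.565,W[...,1]-.338)<.06)
f=m&(abs(z-.0145)<.003);P=W[f][:,:2];print(f.sum(),np.median(W[f][:,2]))
C,R=cv2.minEnclosingCircle(P.astype(np.float32));print('flange',C,R)
for lo,hi in((.022,.036),(.036,.044),(.045,.06)):
    H=W[m&(z>lo)&(z<hi)]
    if len(H)>5:
        rc=cv2.minAreaRect(H[:,:2].astype(np.float32)*1000);w,v=np.linalg.eigh(np.cov(H[:,:2].T));print(lo,len(H),H.mean(0).round(4),rc,np.degrees(np.arctan2(v[1,1],v[0,1])))
```

```text
[0.53578681 0.30112678 0.23678665] 348.36379492315007
5204 0.014140874024390127
flange (0.56653892993927, 0.33838391304016113) 0.046906232833862305
0.022 166 [0.5432 0.3253 0.0321] ((554.0338134765625, 329.3292541503906), (42.99488830566406, 22.67276382446289), 38.62029266357422) -157.1791502652191
0.036 354 [0.5583 0.3341 0.0402] ((557.7720947265625, 333.8172302246094), (31.727157592773438, 11.814926147460938), 28.402631759643555) -150.17706588399813
0.045 38 [0.5653 0.3376 0.0492] ((565.3767700195312, 337.5176086425781), (1.730625033378601, 11.230731964111328), 28.969980239868164) 118.69675919950768
```

View pics/w1.png

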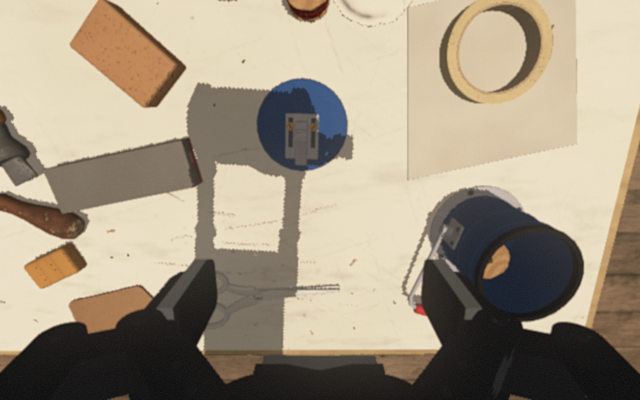

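The wrist view puts the lid at (302,124) with the tongue across it at about (302,120) and the ramp running down towards the robot. The can's rim shows at about (530,275). The flange centre is (0.5665, 0.3384), radius 46.9 mm (expected 47), yaw about 29°. The tongue sits about 1.4 mm to −x of the axis, so the throat is near x = −5 mm.

Run:
```python
from h import *
a=np.load('w1.npz');c=camera_info('wrist');c['T']=a['T'];W=pts(a['d'],c);z=W[...,2]
m=(a['d']>0)&(abs(z-.105)<.006)&(np.hypot(W[...,0]-.561,W[...,1]-.102)<.055);P=W[m]
C,R=cv2.minEnclosingCircle(P[:,:2].astype(np.float32));print(len(P),C,R,np.median(P[:,2]))
r=np.hypot(*(P[:,:2]-C).T);print(np.percentile(r,[1,50,99]))
rel((.5640,.3365,.10),down(28.9)); rel((.5640,.3365,.019),down(28.9))
```

```text
2347 (0.5618595480918884, 0.10321082919836044) 0.04704240709543228 0.10534039206969598
[0.04063241 0.04309593 0.04643381]
turn [ 0.  -0.   0.2] shift [ 0.699 -0.276  2.282] t 2.525
turn [ 0.  -0.   0.2] shift [ 0.699 -0.276  3.632] t 2.525
```

>>> arm_command --moves "0 0 0.2 0.7 -0.276 1.2 0.4; 0 0 0.2 0.7 -0.276 2.2 0.4; 0 0 0.2 0.7 -0.276 2.2 0.4; 0 0 0.2 0.7 -0.276 2.8 0.4; 0 0 0.2 0.7 -0.276 3.2 0.4; 0 0 0.2 0.7 -0.276 3.5 0.4; 0 0 0.2 0.7 -0.276 3.6 0.4; 0 0 0.2 0.7 -0.276 3.63 0.4; 0 0 0.2 0.7 -0.276 3.63 0.4" --newtons 40

```text
time_s: 3.65
tool_pos: [0.5648, 0.3386, 0.0201]
eef_rot: [-3.041, -0.787, -0.003]
contact_force: [1.1, -0.4, -0.5]
grip_width: 0.599
grip_force: 0.0
```

```bash
python3 -c "
from h import *
rel((.5640,.3365,.019),down(28.9))"
```

```text
turn [ 0.   -0.02  0.02] shift [-0.029  0.023  0.018] t 3.65
```

>>> arm_command --moves "0 0 0 -0.029 0.023 0 0.7; 0 0 0 -0.029 0.023 0 0.9; 0 0 0 -0.029 0.023 0 1; 0 0 0 -0.029 0.023 0 1; 0 0 0 -0.029 0.023 0 1; 0 0 0 -0.029 0.023 0 1"

```text
time_s: 4.4
tool_pos: [0.5634, 0.3362, 0.0195]
eef_rot: [-3.041, -0.787, -0.001]
contact_force: [-1.1, -1.3, 5.0]
grip_width: 0.135
grip_force: 42.0
```

>>> arm_command --moves "0 0 0 0 0 -0.1 1; 0 0 0 0 0 -0.5 1; 0 0 0 0 0 -1.2 1; 0 0 0 0 0 -2 1; 0 0 0 0 0 -2.8 1; 0 0 0 0 0 -3 1; 0 0 0 0 0 -3 1; 0 0 0 0 0 -3 1"

```text
time_s: 5.4
tool_pos: [0.5615, 0.3352, 0.1955]
eef_rot: [3.04, 0.786, -0.008]
contact_force: [-0.6, 0.2, -3.0]
grip_width: 0.129
grip_force: 41.0
```

Run:
```python
from h import *
c=camera_info('wrist');s=state();p,d=grab_frame('wrist');cv2.imwrite('pics/w2.png',p)
np.savez('w2.npz',p=p,d=d,T=c['T']);W=pts(d,c);R0=Ro.from_rotvec(s['eef_rot']);print(s['tool_pos'],s['contact_force'],s['grip_width'])
L=R0.inv().apply((W-s['tool_pos']).reshape(-1,3)).reshape(W.shape)
m=(d>0)&(L[...,2]>-.005)&(L[...,2]<.012)&(np.hypot(L[...,0],L[...,1])<.06)&(p[...,0].astype(int)>p[...,2].astype(int)+20)
P=L[m];A=np.c_[P[:,:2],np.ones(len(P))];k=np.linalg.lstsq(A,P[:,2],rcond=None)[0]
C,R=cv2.minEnclosingCircle(P[:,:2].astype(np.float32));print(len(P),C,R,np.median(P[:,2]),'tilt deg',np.degrees(k[:2]))
```

```text
[0.56151234 0.33520807 0.19545365] [-0.64980177  0.16381052 -3.01779917] 0.1293906429897165
15972 (0.003976056817919016, 0.0007522230152972043) 0.046552300453186035 0.005310794135208524 tilt deg [0.06714226 0.02363763]
```

View pics/w2.png

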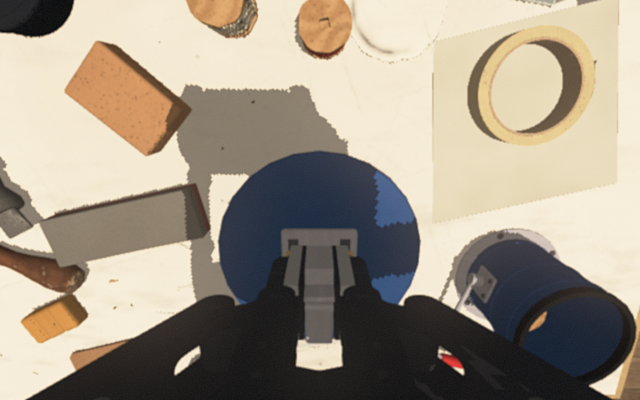

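The lid hangs level in the gripper; its disc is centred near (320,232) and the hook web is held squarely between the pads at (318,290).

Run:
```python
from h import *
a=np.load('w2.npz');c=camera_info('wrist');c['T']=a['T'];W=pts(a['d'],c);z=W[...,2]
m=(a['d']>0)&(abs(z-.105)<.006)&(np.hypot(W[...,0]-.561,W[...,1]-.102)<.055);P=W[m]
C,R=cv2.minEnclosingCircle(P[:,:2].astype(np.float32));print(len(P),C,R,np.median(P[:,2]))
D=down(12.4);t=np.array([.5616,.1030,0])-D.apply([.004,.0007,0])
t[2]=.2;print(t);rel(t,D)
```

```text
2712 (0.5619900226593018, 0.10316628962755203) 0.047307949513196945 0.10507500441078657
[0.557543   0.10282473 0.2       ]
turn [0.01 0.06 3.32] shift [-1.936  3.355 -0.067] t 5.45
```

>>> arm_command --moves "0 0 0.8 -0.48 0.8 -0.05 1; 0 0.06 1.6 -0.96 1.6 -0.07 1; 0 0.06 2.4 -1.4 2.4 -0.07 1; 0 0.06 3.32 -1.8 3.1 -0.07 1; 0 0.06 3.32 -1.936 3.355 -0.07 1; 0 0.06 3.32 -1.936 3.355 -0.07 1; 0 0.06 3.32 -1.936 3.355 -0.07 1; 0 0.06 3.32 -1.936 3.355 -0.07 1"

```text
time_s: 6.45
tool_pos: [0.5592, 0.1051, 0.2028]
eef_rot: [-3.121, -0.342, -0.007]
contact_force: [-0.2, -0.6, -1.9]
grip_width: 0.13
grip_force: 41.1
```

Run:
```python
from h import *
D=down(12.4);rel([.5575,.1028,.127],D)
p,d=grab_frame('wrist');c=camera_info('wrist');W=pts(d,c);s=state();print(s['tool_pos'],s['contact_force'])
b,g,r=[p[...,i].astype(int) for i in range(3)];cv2.imwrite('pics/w3.png',p)
z=W[...,2];m=(d>0)&(abs(z-.105)<.006)&(np.hypot(W[...,0]-.561,W[...,1]-.103)<.055);P=W[m];print(m.sum())
if len(P)>50:
    C,R=circ(P[:,:2]);print('visible rim',C,R)
red=(r>110)&(g<70)&(b<80)&(d>0)&(z<.06);print(red.sum(),W[red].mean(0) if red.any() else '')
```

```text
turn [-0.01 -0.06  0.02] shift [-0.042  0.033  1.263] t 6.45
[0.55920176 0.10503747 0.20291772] [ 0.54378217  0.06183608 -2.11902743]
864
visible rim [0.56370982 0.10276557] 0.04236064330380949
8 [0.46071455 0.4075436  0.01129116]
```

>>> arm_command --moves "0 -0.06 0 -0.042 0.033 0.5 1; 0 -0.06 0 -0.042 0.033 0.9 1; 0 -0.06 0 -0.042 0.033 1.15 1; 0 -0.06 0 -0.042 0.033 1.15 1; 0 -0.06 0 -0.042 0.033 1.15 1"

```text
time_s: 7.12
tool_pos: [0.5584, 0.1017, 0.1351]
eef_rot: [-3.122, -0.34, -0.002]
contact_force: [0.5, -0.1, -1.5]
grip_width: 0.134
grip_force: 41.0
```

Run:
```python
from h import *
D=down(12.4);rel([.5575,.1028,.1165],D);print(state()['tool_pos'])
```

```text
turn [-0.01 -0.02  0.01] shift [-0.01  -0.02   0.309] t 7.125
[0.55835046 0.10171935 0.13505258]
```

>>> arm_command --moves "0 -0.02 0 -0.01 -0.02 0 1; 0 -0.02 0 -0.01 -0.02 0.06 1; 0 -0.02 0 -0.01 -0.02 0.12 1; 0 -0.02 0 -0.01 -0.02 0.17 1; 0 -0.02 0 -0.01 -0.02 0.21 1; 0 -0.02 0 -0.01 -0.02 0.24 1; 0 -0.02 0 -0.01 -0.02 0.24 1"

```text
time_s: 8.0
tool_pos: [0.5565, 0.1024, 0.1194]
eef_rot: [-3.123, -0.339, 0.004]
contact_force: [-0.3, -0.1, -2.7]
grip_width: 0.13
grip_force: 41.0
```

>>> arm_command --moves "0 0 0 0 0 0.02 1; 0 0 0 0 0 0.04 1; 0 0 0 0 0 0.055 1; 0 0 0 0 0 0.055 1"

```text
time_s: 8.5
tool_pos: [0.5567, 0.1025, 0.1165]
eef_rot: [-3.123, -0.34, 0.003]
contact_force: [-0.6, -0.0, -1.6]
grip_width: 0.131
grip_force: 41.3
```

>>> arm_command --moves "0 0 0 0 0 0.012 1; 0 0 0 0 0 0.025 1; 0 0 0 0 0 0.025 1"

```text
time_s: 8.88
tool_pos: [0.5567, 0.1024, 0.1153]
eef_rot: [-3.123, -0.339, 0.003]
contact_force: [-3.0, 0.4, 4.1]
grip_width: 0.133
grip_force: 41.8
```

>>> arm_command --moves "0 0 0 0 0 0 0.5; 0 0 0 0 0 0 0.4; 0 0 0 0 0 0 0.4; 0 0 0 0 0 -0.4 0.4; 0 0 0 -0.2 0 -1 0.4; 0 0 0 -0.5 0 -1.8 0.4; 0 0 0 -0.8 0 -2.3 0.4; 0 0 0 -0.8 0 -2.3 0.4; 0 0 0 -0.8 0 -2.3 0.4"

```text
time_s: 10.0
tool_pos: [0.5098, 0.092, 0.252]
eef_rot: [-3.123, -0.339, 0.004]
contact_force: [-0.2, -0.3, -0.3]
grip_width: 0.605
grip_force: 0.0
```

Run:
```python
from h import *
c=camera_info('wrist');p,d=grab_frame('wrist');W=pts(d,c);s=state();print(s['tool_pos'],s['contact_force'],s['grip_width'])
cv2.imwrite('pics/w4.png',p);np.savez('w4.npz',p=p,d=d,T=c['T'])
b,g,r=[p[...,i].astype(int) for i in range(3)];z=W[...,2]
m=(d>0)&(abs(z-.111)<.004)&(np.hypot(W[...,0]-.561,W[...,1]-.103)<.06);P=W[m];k=np.linalg.lstsq(np.c_[P[:,:2],np.ones(len(P))],P[:,2],rcond=None)[0]
C,R=cv2.minEnclosingCircle(P[:,:2].astype(np.float32));print('flange',len(P),C,R,np.median(P[:,2]),np.degrees(k[:2]))
mh=(d>0)&(z>.13)&(z<.139)&(np.hypot(W[...,0]-.555,W[...,1]-.103)<.04);H=W[mh];print('hook',len(H),cv2.minAreaRect(H[:,:2].astype(np.float32)*1000))
mt=(d>0)&(z>.1415)&(z<.155)&(np.hypot(W[...,0]-.555,W[...,1]-.103)<.04);H=W[mt];print('tongue',len(H),cv2.minAreaRect(H[:,:2].astype(np.float32)*1000))
red=(r>110)&(g<70)&(b<80)&(d>0)&(z<.06)&(abs(W[...,1]-.08)<.06);print(red.sum())
if red.sum()>10:
    _,lab,cen=cv2.kmeans(W[red].astype(np.float32),2,None,(3,50,1e-6),5,2);print(cen.round(4),np.bincount(lab.ravel()))
```

```text
[0.50951167 0.09200286 0.25130505] [ 0.21015901 -0.56089475 -0.28783248] 0.6035741497843007
flange 9082 (0.5608735680580139, 0.10298431664705276) 0.04700886085629463 0.111216536479049 [-0.39009133 -0.04029885]
hook 592 ((548.2192993164062, 100.38444519042969), (37.2158317565918, 11.428786277770996), 12.969614028930664)
tongue 67 ((557.2985229492188, 103.92765808105469), (8.446942329406738, 13.66115665435791), 54.171566009521484)
132
[[0.4543 0.1115 0.025 ]
 [0.4709 0.0521 0.024 ]] [111  21]
```

View pics/w4.png

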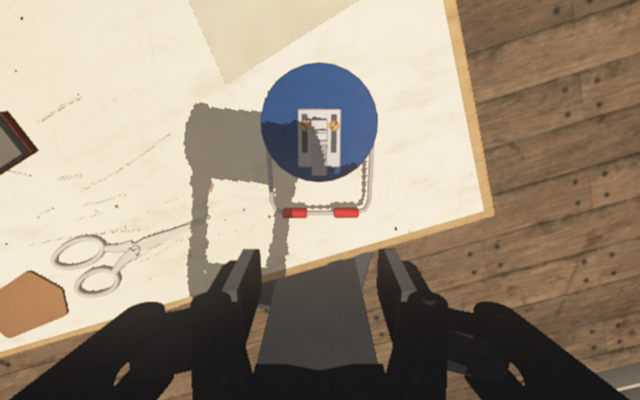

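The lid sits level and centred at (320,122), with the ramp facing the red sleeves at (295,213) and (345,213); its flange top is at 0.111 m (expected 0.112). Next I turn the tool a quarter turn and go over the −y sleeve.

```bash
cat >> h.py <<'E'
O=np.array([.5610,.1030,0]);CR=Ro.from_euler('z',12.6,degrees=True)
def can(x,y,z): return O+CR.apply([x,y,z])
def loc(W): return CR.inv().apply((np.asarray(W)-O).reshape(-1,3)).reshape(np.shape(W))
D=down(102.6)
E
python3 - <<'E'
from h import *
print(state()['q']);rel(can(-.104,-.029,.17),D)
a=np.load('w4.npz');c=camera_info('wrist');c['T']=a['T'];L=loc(pts(a['d'],c));p=a['p'].astype(int)
m=(p[...,2]>90)&(p[...,1]<.5*p[...,2])&(p[...,0]<.6*p[...,2])&(L[...,2]<.06)&(abs(L[...,1])<.06)&(L[...,0]<-.07)&(L[...,0]>-.13)
print(m.sum(),np.percentile(L[m],[2,25,50,75,98],axis=0).round(4))
E
```

```text
[ 1.30133092e-01 -4.54648266e-02  1.90814531e+00  6.22666705e-04
  1.28304344e+00  1.48418905e+00]
turn [ -0.05   0.03 -18.04] shift [-0.849  0.496  1.358] t 10.05
383 [[-0.107  -0.0414  0.0229]
 [-0.1043 -0.03    0.0246]
 [-0.1022 -0.0178  0.0254]
 [-0.1002  0.0267  0.0261]
 [-0.0982  0.039   0.0274]]
```

>>> arm_command --moves "0 0 -18.04 -0.85 0.5 0.3 0.4; 0 0 -18.04 -0.85 0.5 0.5 0.4; 0 0 -18.04 -0.85 0.5 0.7 0.4; 0 0 -18.04 -0.85 0.5 0.9 0.4; 0 0 -18.04 -0.85 0.5 1 0.4; 0 0 -18.04 -0.85 0.5 1.2 0.4; 0 0 -18.04 -0.85 0.5 1.35 0.4; 0 0 -18.04 -0.85 0.5 1.35 0.4; 0 0 -18.04 -0.85 0.5 1.35 0.4; 0 0 -18.04 -0.85 0.5 1.35 0.4"

```text
time_s: 11.3
tool_pos: [0.4657, 0.0518, 0.1701]
eef_rot: [-1.962, -2.448, 0.005]
contact_force: [0.0, 0.2, 0.4]
grip_width: 0.601
grip_force: 0.0
```

Run:
```python
from h import *
c=camera_info('wrist');p0,d=grab_frame('wrist');L=loc(pts(d,c));s=state();print(s['tool_pos'],s['eef_rot'],s['q'])
cv2.imwrite('pics/w5.png',p0);p=p0.astype(int)
m=(d>0)&(p[...,2]>90)&(p[...,1]<.5*p[...,2])&(p[...,0]<.6*p[...,2])&(L[...,2]<.08)&(abs(L[...,1])<.06)&(L[...,0]<-.07)&(L[...,0]>-.13)
for n,q in(("-",m&(L[...,1]<0)),("+",m&(L[...,1]>0))):
    if q.sum()>9: print(n,q.sum(),np.percentile(L[q],[1,50,99],axis=0).round(4))
rel(can(-.103,-.029,.0125),D)
```

```text
[0.46584002 0.051815   0.1704831 ] [-1.96345592 -2.44755132  0.00441839] [ 5.72847943e-02 -8.06903297e-02  2.09446200e+00  5.05173692e-04
  1.13253597e+00 -1.61550014e-01]
- 334 [[-0.1086 -0.0431  0.0228]
 [-0.1034 -0.0305  0.0253]
 [-0.0991 -0.017   0.0271]]
+ 430 [[-0.1091  0.0148  0.0223]
 [-0.1042  0.0281  0.0253]
 [-0.0994  0.0411  0.0275]]
turn [-0.05 -0.01 -0.01] shift [0.    0.029 2.633] t 11.35
```

View pics/w5.png

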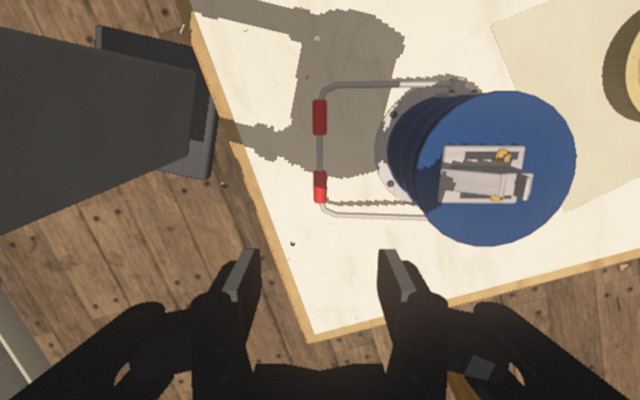

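The −y sleeve lies at (320,186), on the gripper's midline; the ramp's low end faces the bail.

>>> arm_command --moves "0 0 0 0 0.02 0.9 0.6; 0 0 0 0 0.02 1.7 0.6; 0 0 0 0 0.02 2.2 0.6; 0 0 0 0 0.02 2.5 0.6; 0 0 0 0 0.02 2.62 0.6; 0 0 0 0 0.02 2.65 0.6; 0 0 0 0 0.02 2.65 0.6" --newtons 30

```text
time_s: 12.22
tool_pos: [0.461, 0.0505, 0.0099]
eef_rot: [-1.96, -2.443, 0.017]
contact_force: [-9.7, -9.8, -0.4]
grip_width: 0.402
grip_force: 0.0
```

Run:
```python
from h import *
s=state();print(loc(s['tool_pos']),s['contact_force']);rel(can(-.104,-.029,.011),D)
```

```text
[-0.10902316 -0.02947536  0.00988689] [-9.65263725 -9.81847337 -0.44480554]
turn [-0.17 -0.01 -0.02] shift [ 0.008  0.083 -0.02 ] t 12.225
```

The gripper's knuckle touched the lid's flange at about 12 N. I back off in −x, lift, and come in tilted 20°.

>>> arm_command --moves "0 0 0 0 -0.08 0 0.6; 0 0 0 0 -0.14 0 0.6; 0 0 0 0 -0.14 0 0.6; 0 0 0 0 -0.14 -0.2 0.6; 0 0 0 0 -0.14 -0.5 0.6; -1 0 0 0 -0.14 -0.7 0.65; -3 0 0 0 -0.14 -0.8 0.7; -4 0 0 0 -0.14 -0.8 0.7; -4 0 0 0 -0.14 -0.8 0.7"

```text
time_s: 13.35
tool_pos: [0.4577, 0.0502, 0.0611]
eef_rot: [1.814, 2.262, 0.397]
contact_force: [-1.0, -0.3, 1.0]
grip_width: 0.301
grip_force: 0.0
```

```bash
cat >> h.py <<'E'
def tl(t): return D*Ro.from_euler('x',-t,degrees=True)
E
python3 - <<'E'
from h import *
c=camera_info('wrist');p0,d=grab_frame('wrist');L=loc(pts(d,c));s=state();print(loc(s['tool_pos']),s['contact_force'],s['grip_width'])
cv2.imwrite('pics/w6.png',p0);p=p0.astype(int)
m=(d>0)&(p[...,2]>90)&(p[...,1]<.5*p[...,2])&(p[...,0]<.6*p[...,2])&(L[...,2]<.08)&(abs(L[...,1])<.06)&(L[...,0]<-.07)&(L[...,0]>-.13)
for n,q in(("-",m&(L[...,1]<0)),("+",m&(L[...,1]>0))):
    if q.sum()>9: print(n,q.sum(),np.percentile(L[q],[1,50,99],axis=0).round(4))
z=L[...,2];f=(d>0)&(abs(z-.111)<.004)&(np.hypot(L[...,0],L[...,1])<.06);P=L[f];k=np.linalg.lstsq(np.c_[P[:,:2],np.ones(len(P))],P[:,2],rcond=None)[0]
C,R=cv2.minEnclosingCircle(P[:,:2].astype(np.float32));print('flange',len(P),C,R,np.median(P[:,2]),np.degrees(k[:2]))
rel(can(-.101,-.029,.0135),tl(20))
E
```

```text
[-0.11077683 -0.0293071   0.0618348 ] [-0.4279121  -0.21688661  0.12678353] 0.297452117712655
- 825 [[-0.1094 -0.043   0.0218]
 [-0.1053 -0.0291  0.0251]
 [-0.0996 -0.0164  0.027 ]]
+ 1127 [[-0.1098  0.0146  0.0216]
 [-0.1055  0.0281  0.0251]
 [-0.0993  0.041   0.0271]]
flange 15093 (-0.00024889581254683435, -0.00014354358427226543) 0.047212257981300354 0.11098453150102656 [ 0.72386259 -0.03590911]
turn [-0.02 -0.01 -0.01] shift [ 0.005 -0.121  0.813] t 13.4
```

>>> arm_command --moves "0 0 0 0 -0.06 0.4 0.7; 0 0 0 0 -0.12 0.65 0.7; 0 0 0 0 -0.12 0.78 0.7; 0 0 0 0 -0.12 0.8 0.7; 0 0 0 0 -0.12 0.8 0.7"

```text
time_s: 14.02
tool_pos: [0.4695, 0.0526, 0.014]
eef_rot: [1.812, 2.262, 0.398]
contact_force: [-0.3, -0.0, 1.2]
grip_width: 0.299
grip_force: 0.0
```

Run:
```python
from h import *
s=state();print(loc(s['tool_pos']),s['contact_force']);rel(can(-.101,-.029,.0135),tl(20))
```

```text
[-0.10031959 -0.029269    0.01400364] [-0.31924962 -0.02588091  1.22790427]
turn [-0.01 -0.01  0.  ] shift [ 0.004 -0.014  0.004] t 14.025
```

Free of contact; close on the sleeve.

>>> arm_command --moves "0 0 0 0 -0.01 0 0.85; 0 0 0 0 -0.01 0 1; 0 0 0 0 -0.01 0 1; 0 0 0 0 -0.01 0 1" --newtons 30

```text
time_s: 14.52
tool_pos: [0.4682, 0.0523, 0.0135]
eef_rot: [1.812, 2.262, 0.398]
contact_force: [-0.3, 0.7, 1.0]
grip_width: 0.124
grip_force: 29.7
```

Run:
```python
from h import *
s=state();p=loc(s['tool_pos']);R0=Ro.from_rotvec(s['eef_rot']);print(p,s['contact_force'],s['grip_width']*85)
# path: rotate TCP about pivot, tool orientation fixed; bar = TCP - 9mm*z
b0=np.array([-.1043,.0215-.0335]);r=np.hypot(*b0);a0=np.arctan2(b0[1],-b0[0]);print(r,a0)
for a in np.r_[a0:1.25:9j]:
    dl=r*np.array([-np.cos(a),np.sin(a)])-b0
    sh=R0.inv().apply(CR.apply([dl[0],0,dl[1]]))/.06;print(round(a,3),sh.round(2), (p+[dl[0],0,dl[1]]).round(3))
```

```text
[-0.10164168 -0.02925004  0.01346055] [-0.32550042  0.65699932  0.96534202] 10.524301595497144
0.10498804693868727 -0.11454907067353491
-0.115 [0. 0. 0.] [-0.102 -0.029  0.013]
0.056 [ 0.    0.09 -0.28] [-0.102 -0.029  0.031]
0.227 [ 0.    0.23 -0.55] [-0.1   -0.029  0.049]
0.397 [ 0.    0.42 -0.78] [-0.094 -0.029  0.066]
0.568 [ 0.    0.64 -0.98] [-0.086 -0.029  0.082]
0.738 [ 0.    0.89 -1.14] [-0.075 -0.029  0.096]
0.909 [ 0.    1.16 -1.26] [-0.062 -0.029  0.108]
1.079 [ 0.    1.45 -1.33] [-0.047 -0.029  0.118]
1.25 [ 0.    1.75 -1.34] [-0.03  -0.029  0.125]
```

>>> arm_command --moves "0 0 0 0 0.04 -0.14 1; 0 0 0 0 0.09 -0.28 1; 0 0 0 0 0.16 -0.41 1; 0 0 0 0 0.23 -0.55 1; 0 0 0 0 0.32 -0.67 1; 0 0 0 0 0.42 -0.78 1; 0 0 0 0 0.53 -0.88 1; 0 0 0 0 0.64 -0.98 1; 0 0 0 0 0.64 -0.98 1"

```text
time_s: 15.65
tool_pos: [0.4832, 0.0557, 0.082]
eef_rot: [1.813, 2.264, 0.396]
contact_force: [-6.1, -4.4, 4.8]
grip_width: 0.123
grip_force: 30.5
```

Run:
```python
from h import *
s=state();p=loc(s['tool_pos']);R0=Ro.from_rotvec(s['eef_rot']);f=CR.inv().apply(s['contact_force']);print(p,f,s['grip_width']*85)
u=R0.apply([0,0,1]);b=loc(s['tool_pos']-.009*u);print('bar',b,np.hypot(b[0],b[2]-.0335),np.arctan2(b[2]-.0335,-b[0]))
for a,t in((.7,14),(.8,9),(.9,4),(1.0,0),(1.1,0)):
    w=can(-.105*np.cos(a),-.029,.0335+.105*np.sin(a))+.009*tl(t).apply([0,0,1]);rel(w,tl(t))
```

```text
[-0.08621235 -0.02915274  0.08198902] [-6.89062296 -3.00331284  4.79927621] 10.496553619212053
bar [-0.08925861 -0.02916262  0.0904578 ] 0.10588337884030415 0.5679791144889484
turn [ 1.16 -0.01  0.  ] shift [ 0.003  0.186 -0.118] t 15.65
turn [ 2.16 -0.01  0.01] shift [ 0.003  0.328 -0.2  ] t 15.65
turn [ 3.16 -0.01  0.01] shift [ 0.003  0.478 -0.267] t 15.65
turn [ 3.96 -0.01  0.01] shift [ 0.003  0.636 -0.318] t 15.65
turn [ 3.96 -0.01  0.01] shift [ 0.003  0.809 -0.348] t 15.65
```

>>> arm_command --moves "0.6 0 0 0 0.09 -0.075 1; 1.2 0 0 0 0.18 -0.13 1; 1.7 0 0 0 0.255 -0.175 1; 2.2 0 0 0 0.325 -0.215 1; 2.7 0 0 0 0.4 -0.25 1; 3.2 0 0 0 0.475 -0.28 1; 3.6 0 0 0 0.555 -0.31 1; 4 0 0 0 0.635 -0.33 1; 4 0 0 0 0.72 -0.345 1; 4 0 0 0 0.72 -0.345 1"

```text
time_s: 16.9
tool_pos: [0.5175, 0.0635, 0.1174]
eef_rot: [-1.963, -2.451, 0.0]
contact_force: [-3.0, -0.8, 7.5]
grip_width: 0.129
grip_force: 30.9
```

Run:
```python
from h import *
s=state();p=loc(s['tool_pos']);R0=Ro.from_rotvec(s['eef_rot']);f=CR.inv().apply(s['contact_force']);print(p,f,s['grip_width']*85)
u=R0.apply([0,0,1]);b=loc(s['tool_pos']-.009*u);print('bar',b,np.hypot(b[0],b[2]-.0335),np.arctan2(b[2]-.0335,-b[0]))
```

```text
[-0.05105828 -0.02907551  0.117396  ] [-3.13355525 -0.14423896  7.53620603] 10.95565982644839
bar [-0.0510492  -0.02908394  0.12639599] 0.10599852002739638 1.068313455966692
```

>>> arm_command --moves "0 0 0 0 0 0 0.7; 0 0 0 0 0 -0.02 0.7; 0 0 0 0 0.03 -0.04 0.7; 0 0 0 0 0.06 -0.06 0.7"

```text
time_s: 17.4
tool_pos: [0.5202, 0.0639, 0.1194]
eef_rot: [-1.963, -2.451, 0.001]
contact_force: [0.5, 0.9, 0.1]
grip_width: 0.3
grip_force: 0.0
```

```bash
cat > st.py <<'E'
from h import *
s=state();print('t',s['time_s'],'tcp',loc(s['tool_pos']).round(4),'F',CR.inv().apply(s['contact_force']).round(2),'w',round(s['grip_width']*85,1))
E
python3 st.py
```

```text
t 17.4 tcp [-0.0483 -0.0292  0.1194] F [0.67 0.81 0.1 ] w 25.5
```

>>> arm_command --moves "0 0 0 0 0.05 -0.02 0.7; 0 0 0 0 0.11 -0.04 0.7; 0 0 0 0 0.17 -0.06 0.7; 0 0 0 0 0.23 -0.08 0.7; 0 0 0 0 0.29 -0.095 0.7; 0 0 0 0 0.34 -0.105 0.7; 0 0 0 0 0.39 -0.115 0.7; 0 0 0 0 0.42 -0.12 0.7; 0 0 0 0 0.42 -0.12 0.7"

```text
time_s: 18.52
tool_pos: [0.5451, 0.0694, 0.1266]
eef_rot: [-1.963, -2.451, 0.001]
contact_force: [-0.3, -0.0, 0.0]
grip_width: 0.299
grip_force: 0.1
```

```bash
python3 st.py
python3 - <<'E'
from h import *
c=camera_info('wrist');p0,d=grab_frame('wrist');cv2.imwrite('pics/w7.png',p0);L=loc(pts(d,c));p=p0.astype(int)
m=(d>0)&(p[...,2]>90)&(p[...,1]<.5*p[...,2])&(p[...,0]<.6*p[...,2])&(L[...,2]>.08)&(L[...,2]<.17)&(abs(L[...,1])<.06)
for q in(m&(L[...,1]<0),m&(L[...,1]>0)):
    if q.sum()>9: print(q.sum(),np.percentile(L[q],[1,50,99],axis=0).round(4))
E
```

```text
t 18.525 tcp [-0.0229 -0.0293  0.1266] F [-0.28  0.05  0.01] w 25.4
1572 [[-0.0345 -0.0423  0.1336]
 [-0.0287 -0.0276  0.1383]
 [-0.0234 -0.0157  0.1402]]
2160 [[-0.0345  0.0149  0.1348]
 [-0.0289  0.0287  0.1384]
 [-0.0237  0.0417  0.1404]]
```

View pics/w7.png

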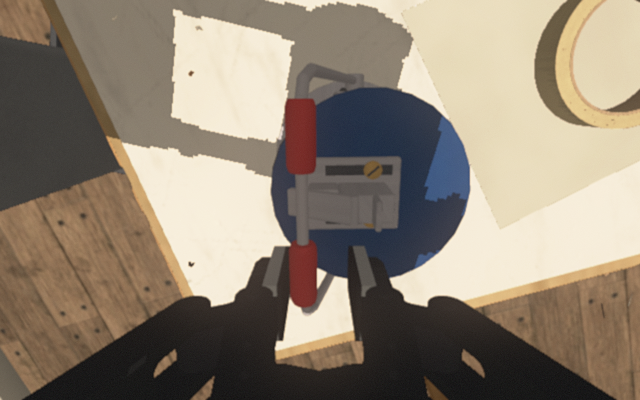

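The bar lies across the foot of the ramp at about (303,205), with the rear finger just behind the near sleeve. From here I press in small steps and watch the force.

>>> arm_command --moves "0 0 0 0 0.03 -0.008 0.7; 0 0 0 0 0.06 -0.015 0.7; 0 0 0 0 0.09 -0.02 0.7; 0 0 0 0 0.12 -0.025 0.7; 0 0 0 0 0.12 -0.025 0.7"

```text
time_s: 19.2
tool_pos: [0.5514, 0.0709, 0.1277]
eef_rot: [-1.963, -2.45, 0.003]
contact_force: [-2.9, -2.0, 0.4]
grip_width: 0.302
grip_force: 1.3
```

```bash
python3 st.py
```

```text
t 19.2 tcp [-0.0164 -0.0293  0.1277] F [-3.29 -1.29  0.37] w 25.7
```

>>> arm_command --moves "0 0 0 0 0.025 -0.006 0.7; 0 0 0 0 0.05 -0.01 0.7; 0 0 0 0 0.075 -0.015 0.7; 0 0 0 0 0.075 -0.015 0.7"

```text
time_s: 19.7
tool_pos: [0.556, 0.0719, 0.1287]
eef_rot: [-1.963, -2.45, 0.002]
contact_force: [-4.3, -1.7, -0.3]
grip_width: 0.303
grip_force: 2.1
```

```bash
python3 st.py
```

```text
t 19.7 tcp [-0.0117 -0.0293  0.1287] F [-4.54 -0.68 -0.29] w 25.8
```

>>> arm_command --moves "0 0 0 0 0.02 -0.004 0.7; 0 0 0 0 0.04 -0.008 0.7; 0 0 0 0 0.06 -0.01 0.7; 0 0 0 0 0.06 -0.01 0.7"

```text
time_s: 20.2
tool_pos: [0.5587, 0.0726, 0.1291]
eef_rot: [-1.962, -2.45, 0.004]
contact_force: [-5.5, -1.6, -0.5]
grip_width: 0.299
grip_force: 2.9
```

```bash
python3 st.py
```

```text
t 20.2 tcp [-0.0088 -0.0292  0.1291] F [-5.74 -0.36 -0.51] w 25.4
```

>>> arm_command --moves "0 0 0 0 0.02 -0.004 0.7; 0 0 0 0 0.04 -0.006 0.7; 0 0 0 0 0.04 -0.006 0.7"

```text
time_s: 20.58
tool_pos: [0.5605, 0.0729, 0.1291]
eef_rot: [-1.961, -2.449, 0.006]
contact_force: [-7.1, -1.6, -0.3]
grip_width: 0.3
grip_force: 3.4
```

>>> arm_command --moves "0 0 0 0 0.02 -0.002 0.7; 0 0 0 0 0.04 -0.004 0.7; 0 0 0 0 0.04 -0.004 0.7"

```text
time_s: 20.95
tool_pos: [0.562, 0.0733, 0.1289]
eef_rot: [-1.961, -2.448, 0.008]
contact_force: [-8.9, -3.3, 0.2]
grip_width: 0.304
grip_force: 4.3
```

```bash
python3 st.py
```

```text
t 20.95 tcp [-0.0055 -0.0292  0.1289] F [-9.44 -1.22  0.17] w 25.9
```

>>> arm_command --moves "0 0 0 0 0.02 -0.002 0.7; 0 0 0 0 0.02 -0.002 0.7"

```text
time_s: 21.2
tool_pos: [0.5626, 0.0734, 0.1288]
eef_rot: [-1.96, -2.447, 0.009]
contact_force: [-8.7, -4.1, 0.6]
grip_width: 0.301
grip_force: 4.9
```

```bash
python3 st.py
```

```text
t 21.2 tcp [-0.0049 -0.0292  0.1288] F [-9.42 -2.07  0.6 ] w 25.6
```

>>> arm_command --moves "0 0 0 0 0.02 -0.002 0.7; 0 0 0 0 0.02 -0.002 0.7"

```text
time_s: 21.45
tool_pos: [0.564, 0.0737, 0.129]
eef_rot: [-1.96, -2.448, 0.009]
contact_force: [-7.2, -2.6, -1.0]
grip_width: 0.3
grip_force: 3.7
```

>>> arm_command --moves "0 0 0 0 0.02 -0.002 0.7; 0 0 0 0 0.02 -0.002 0.7"

```text
time_s: 21.7
tool_pos: [0.5693, 0.0749, 0.1312]
eef_rot: [1.964, 2.452, 0.002]
contact_force: [-1.0, -0.8, 1.0]
grip_width: 0.3
grip_force: 0.3
```

The force fell from 9 N to 1 N as the tool jumped 5 mm, so the bail has dropped in. I back off and rise.

>>> arm_command --moves "0 0 0 0 -0.05 0 0.7; 0 0 0 0 -0.1 0 0.7; 0 0 0 0 -0.1 0 0.7; 0 0 0 0 -0.1 -0.2 0.6; 0 0 0 0 -0.1 -0.6 0.4; 0 0 0 0 -0.1 -1.2 0.4; 0 0 0 0 -0.1 -1.8 0.4; 0 0 0 0 -0.1 -1.8 0.4; 0 0 0 0 -0.1 -1.8 0.4"

```text
time_s: 22.82
tool_pos: [0.5621, 0.0732, 0.2386]
eef_rot: [-1.963, -2.451, 0.001]
contact_force: [-0.9, -0.4, 0.3]
grip_width: 0.596
grip_force: 0.0
```

```bash
python3 st.py
python3 - <<'E'
from h import *
c=camera_info('wrist');p0,d=grab_frame('wrist');L=loc(pts(d,c));p=p0.astype(int)
m=(d>0)&(p[...,2]>90)&(p[...,1]<.5*p[...,2])&(p[...,0]<.6*p[...,2])&(L[...,2]>.08)&(L[...,2]<.17)&(abs(L[...,1])<.06)
for q in(m&(L[...,1]<0),m&(L[...,1]>0)):
    if q.sum()>9: print(q.sum(),np.percentile(L[q],[1,50,99],axis=0).round(4))
z=L[...,2];f=(d>0)&(abs(z-.109)<.005)&(np.hypot(L[...,0],L[...,1])<.06);P=L[f]
C,R=cv2.minEnclosingCircle(P[:,:2].astype(np.float32));print('flange',len(P),C,R,np.median(P[:,2]))
q,_=grab_frame('scene')
o=np.zeros((400,800,3),np.uint8);o[:,:400]=cv2.resize(p0[80:280,220:420],(400,400));o[:,400:]=cv2.resize(q[110:210,310:410],(400,400),interpolation=2);cv2.imwrite('pics/end.png',o)
E
```

```text
t 22.825 tcp [-0.0054 -0.0293  0.2386] F [-0.91 -0.16  0.29] w 50.7
494 [[-0.0092 -0.0425  0.1399]
 [-0.0042 -0.0281  0.1425]
 [ 0.0002 -0.0159  0.1447]]
693 [[-0.0103  0.015   0.139 ]
 [-0.0049  0.0287  0.1425]
 [ 0.0005  0.0416  0.1445]]
flange 8430 (-0.0010669066105037928, 0.0002295970916748047) 0.05426804721355438 0.10891184176176319
```

View pics/end.png

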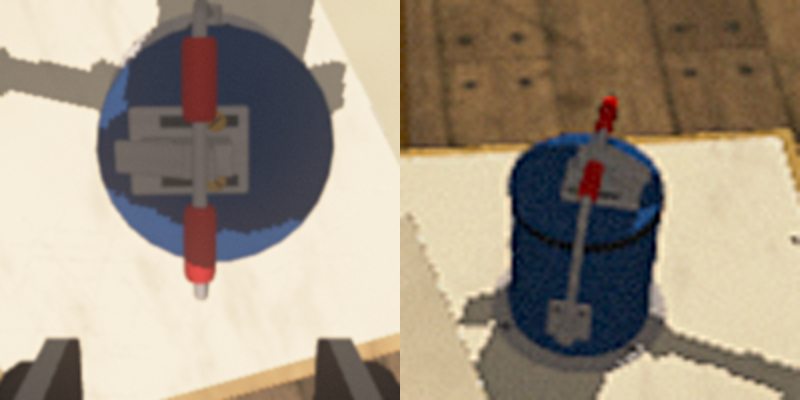

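The bail stands upright in the throat: left half (200,150), with the bar at x = −4.7 mm. The flange is held 2.2 mm lower than before.

```bash
python3 -c "
from plant import *
print(finish_job())"
```

```text
the job is handed in; nothing more can be done
None
```

The lid is on level with its ramp facing the bail, and the bail has dropped over the nose and holds the lid about 2 mm down by itself, with the robot clear; the job was handed in at about 23 s. On the first approach to the bail the gripper touched the seated lid at about 14 N, and a check found the lid still centred and level.

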